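Check the hardness of a sanding pad

TASK

Sweep the three offcuts off the sloping rubber pad into the grey tray along its low edge, using the brush and not the fingers, and lay the brush back on its mat, bristles down. Then take the hardness gauge from its stand and hold its sprung tip on the yellow spot, square to the sloping pad, pressing lightly so that the tip is pushed about halfway in; never press hard. Finish while still holding the gauge there, and leave the bottle, the sanding block and the handle blank alone.

Things in the scene. Friction and masses are not known exactly. Their poses are not given: they have to be found in the camera images.
- rig: fixed pale green stand carrying the sloping pad, with a grey catch tray. Origin at bench height under the pad's centre; +x level, uphill, +y across the slope, z up. Tray along the pad's low edge: x = -165 to -62 mm, y = -95 to 95 mm, floor 4 mm high, outer walls 30 mm, the wall next to the pad 40 mm high
- pad: the black rubber face on the stand, 130 mm (its x, up the slope) by 150 mm (its y). Origin at the centre of the upper face; its z is the normal of the face. It slopes 15 degrees: the low edge is 55 mm above the bench, the high edge 89 mm. Rigid, turns with the stand
- spot (a point): centre of the flat yellow spot, 20 mm in diameter, on the pad's upper face, 5 mm downhill of the pad's centre; an offcut may cover it at first
- offcut_a: loose dark wood offcut, 26 x 32 x 18 mm high, about 20 g, lying flat on the pad; origin at the centre of its underside
- offcut_b: loose light wood offcut, 30 x 22 x 20 mm high, about 18 g, on the pad; origin at the centre of its underside
- offcut_c: loose red-brown offcut, 22 x 28 x 16 mm high, about 22 g, on the pad; origin at the centre of its underside
- brush: bench brush on the mat, 160 g, bristles down. Origin: middle of the bristle ends; x along the brush, z up. Stiff bristles 110 (x) x 34 mm (y), up to z = 46 mm; above them a wooden stock 120 x 36 mm (grip across the 36 mm), z = 46 to 70 mm; a round handle 20 mm thick goes on to x = -133 mm at z = 58 mm. It balances about 12 mm from the middle towards the handle
- mat: thin fixed grey mat, 250 (x) by 100 (y) by 3 mm, for the brush; origin on the bench under its centre. It lies on either side of the green stand
- stand: fixed blue block, 85 x 85 x 45 mm high, with a vertical 26 mm hole through its centre in which the gauge's nose hangs; origin on the bench under its centre
- gauge: hand hardness gauge, 210 g, upright in the stand. Origin: centre of the underside of its steel flange (44 mm in diameter, 6 mm thick, rests on the stand); z up along the gauge. Above it a black grip 26 (x) x 28 mm (y), z = 6 to 86 mm, steel button to 92 mm; white dial, 4 mm proud, at z = 30 mm on the -x side. Below: nose 18 mm in diameter to z = -14 mm, sprung brass tip to -26 mm
- gauge_tip (a point): the round end of the gauge's brass tip (8 mm in diameter), 26 mm below the flange on the gauge's axis when not pressed
- plunger (a joint): how far the sprung tip is pushed into the gauge, m: 0 free, 0.010 fully in. The spring pushes back with 1 N at 0 and 6 N at 0.010
- bottle: bystander: bottle 56 mm in diameter, 120 mm high, white with a yellow cap; origin at the centre of its underside
- sanding_block: bystander: cork sanding block, 70 x 110 x 35 mm; origin at the centre of its underside
- blank: bystander: dark wooden handle blank with three brass rivets, 125 (x) x 35 x 20 mm; origin at the centre of its underside
Things that resemble listed ones, but are neither listed nor needed, are in the scene too. What is meant by the offcut_c is not blue, and is the smaller of those in its own colour. What is shaped like the gauge but turquoise is not meant.

How it is judged:
By the outcome, as a careful person would: the job done as asked, in the order asked, and still so for the second after the job is handed in, while the arm keeps its last pose, push and grip.
It also fails if it takes over 61 s, if anything falls off the work surface, if the arm or the gripper's body presses on something with over 40 N, if the wrist force passes 120 N, or if a joint passes its speed limit or range.

ROBOT

A 7-joint arm with a two-finger parallel gripper is mounted at the origin on the work surface. World frame = base frame: x ahead of the robot, y to its left, z up, the work surface at z = 0. Lengths are in mm, angles in rad, forces in N, time in s.
With the tool pointing down it reaches from about 350 to 900 mm from the base axis. Payload 8.1 kg.
Tool frame: the origin (TCP) lies midway between the tips of the shut fingers; the grasp point (between the pads) lies 19 mm behind it (arm.grip_point_offset is the distance from the TCP to the grasp point, in mm); z points along the fingers, y is the direction in which the jaws open and shut (so a half turn about z gives the same grasp; the last joint's range is limited). The gripper opens to 85 mm and grips with 20 to 120 N. Pads are 22 mm wide; open, the fingers measure 114 mm over their backs; the gripper's body (76 mm by 85 mm) begins 54 mm behind the grasp point. The pads swing forward as they close: fully open they stand 13 mm farther back than shut.
Start: joints at [1.089, 0.434, 0.025, 1.573, -0.012, 1.134, -0.075], TCP at [231.107, -580.717, 194.723] pointing down, gripper open.
Joint ranges: [-2.62, 2.62], [-0.44, 2.09], [-1.27, 1.32], [0.08, 2.57], [-1.32, 4.46], [0.12, 2], [-2.74, 2.74]. Speed limits (rad/s): [2.22, 2.22, 3.01, 3.01, 3.14, 3.14, 3.14].

INTERFACE

Orientations are given as [roll, pitch, yaw] about the fixed x, y, z axes, in that order (R = Rz(yaw) Ry(pitch) Rx(roll)).
In Python, from station import arm gives the robot as it stands. The module is installed in compiled form; this text tells all that it offers.
- The arm moves only by the shell command python3 -m pendant 'ROWS' [OPENING] [FORCE]. ROWS is JSON, a list that holds one entry, the list of rows, each a list of 4 numbers: the shift along the world's x, y, z in mm, then the turn about the world's z in rad. A call has exactly 10 rows; each row is the pose to reach, as a shift and turn from the pose commanded when the call began; what a row does not reach only later rows make up. A row lasts 1/12 s, in which the tool goes at most 41.7 mm and 7.16 degrees, less where a joint would pass 70% of its speed; a pose out of reach is approached as far as the arm can. A call with a gripper value outside its range is refused whole. OPENING is the closure, from 0 (fully open) to 1 (shut), set as the call begins (- or left out, the last holds). The fingers move at their own pace and stop on an object; FORCE is the grip in N (left out, the last holds). Time passes only in rows, so rows that repeat a pose let the fingers close, or fill a call up. It gives the time, the measured TCP pose, the force and the opening at its end, in the units of the state.
- arm.state(): the state, without advancing time (a new reading comes with each control period).
- arm.snapshot(name): name is "scene" or "side" or "wrist"; returns the picture (420x560x3 uint8, red, green, blue); there is no depth.
- arm.camera_info(name): a dict with "camera_matrix" (3x3 intrinsics, pixels), "extrinsics" (4x4, takes a point from world to camera coordinates). Camera axes: x right, y up, looking along -z (the intrinsics and any distortion apply to the point x, -y, -z); pixel columns grow to the right and rows downward; lengths in mm; the calibration is good to about 2 mm. A picture is of the moment at which its call begins: read the wrist's pose just before it. camera_info takes no time and is no camera call; for the wrist camera it gives the pose at the moment of the call.
- arm.sign_off(): hands the job in, once; it reports no verdict.
The state is a dict: "time_s": time; "joint_positions": joint angles; "dq": joint speeds; "effort": joint torques, N m; "ee_pos": TCP position; "orientation": TCP orientation; "force": force on the tool from outside, world axes, zero at the start; "torque": the same for the moment, N m; "width": opening from 0.0 (shut) to 1.0 (fully open).
Only numpy, scipy, OpenCV 4.12 (cv2) and the standard library are available. Lean on these libraries where they do the work, as an engineer would, in place of code of your own. Each camera call takes 0.05 s, during which the arm holds its last target.

## Working session

There is one attempt and no reset: what is moved stays moved. The work goes in short steps, Python scripts to look and compute and a shell command to move; the robot and the scene stay as the last step left them, time stands still between calls to the robot, and variables do not carry over. Pictures are saved under pics/ and viewed, and the job is handed in when it is done.

```bash
mkdir -p pics; ls; cat > h.py <<'E'
import numpy as np,cv2,json
from station import arm
def snap(n,f):
    ci=arm.camera_info(n); im=arm.snapshot(n); np.savez('pics/'+f+'.npz',K=ci['camera_matrix'],E=ci['extrinsics'],im=im)
    cv2.imwrite('pics/'+f+'.png',im[:,:,::-1]); return im
def load(f):
    d=np.load('pics/'+f+'.npz'); return d['im'],np.array(d['K']),np.array(d['E'])
def ray(f,u,v):
    _,K,E=load(f); p=np.linalg.inv(K)@[u,v,1]; d=np.array([p[0],-p[1],-p[2]])
    R=E[:3,:3];t=E[:3,3]; o=-R.T@t; d=R.T@d; return o,d/np.linalg.norm(d)
def onz(f,u,v,z):
    o,d=ray(f,u,v); return o+d*(z-o[2])/d[2]
def proj(f,P):
    _,K,E=load(f); c=E[:3,:3]@np.array(P,float)+E[:3,3]; q=K@[c[0],-c[1],-c[2]]; return q[:2]/q[2]
def tri(f1,p1,f2,p2):
    o1,d1=ray(f1,*p1);o2,d2=ray(f2,*p2)
    s=np.linalg.lstsq(np.c_[d1,-d2],o2-o1,rcond=None)[0]; a=o1+s[0]*d1;b=o2+s[1]*d2
    return (a+b)/2,np.linalg.norm(a-b)
E
python3 - <<'E'
from h import *
s=arm.state(); print(s); print(arm.grip_point_offset)
for n in ['scene','side','wrist']:
    snap(n,n+'0'); ci=arm.camera_info(n); print(n,ci)
E
```

```text
pics
{'time_s': 0.0, 'joint_positions': array([ 1.08940613,  0.435249  ,  0.02498699,  1.57407953, -0.01159285,
        1.13399789, -0.07506214]), 'dq': array([ 0.00149783,  0.00028182,  0.00087101, -0.00084573, -0.0004582 ,
       -0.00055689,  0.00089146]), 'effort': array([-1.61351772e-04, -6.70474005e+01,  1.02416340e+00, -3.16217315e+01,
        1.53184886e-02,  1.23935824e-02, -1.77832482e-05]), 'ee_pos': array([ 230.85072134, -580.20718764,  193.91680825]), 'orientation': array([-3.14001157e+00,  1.56966845e-04,  3.78748873e-01]), 'force': array([-0.45574655, -0.36771888, -0.87464575]), 'torque': array([ 0.01519143, -0.00205198,  0.04861598]), 'width': 0.9962275628423682}
18.700000000000003
scene {'camera_matrix': array([[389.80244731,   0.        , 279.74474105],
       [  0.        , 389.80244731, 209.41269802],
       [  0.        ,   0.        ,   1.        ]]), 'extrinsics': array([[-7.98102675e-01,  6.02517630e-01, -2.15075060e-03,
         3.72345612e+02],
       [-4.74933630e-01, -6.26898645e-01,  6.17605162e-01,
         2.47797269e+02],
       [ 3.70769696e-01,  4.93
[... 510 characters left out ...]
 [-5.00592147e-02,  7.47777313e-01,  6.62059790e-01,
        -1.52407672e+03],
       [ 0.00000000e+00,  0.00000000e+00,  0.00000000e+00,
         1.00000000e+00]])}
wrist {'camera_matrix': array([[341.62420685,   0.        , 283.84741286],
       [  0.        , 341.62420685, 214.08805407],
       [  0.        ,   0.        ,   1.        ]]), 'extrinsics': array([[ 3.69575126e-01, -9.29200329e-01, -9.87156538e-04,
        -6.24992106e+02],
       [ 8.90188902e-01,  3.54363131e-01, -2.86339817e-01,
         3.72248584e+01],
       [ 2.66416864e-01,  1.04945318e-01,  9.58127619e-01,
        -3.78054834e+02],
       [ 0.00000000e+00,  0.00000000e+00,  0.00000000e+00,
         1.00000000e+00]])}
```

View pics/scene0.png

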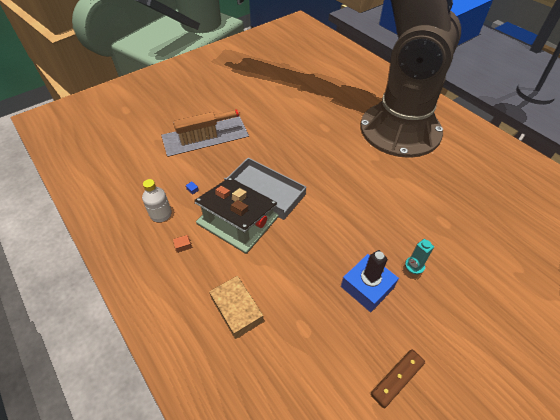

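View pics/side0.png

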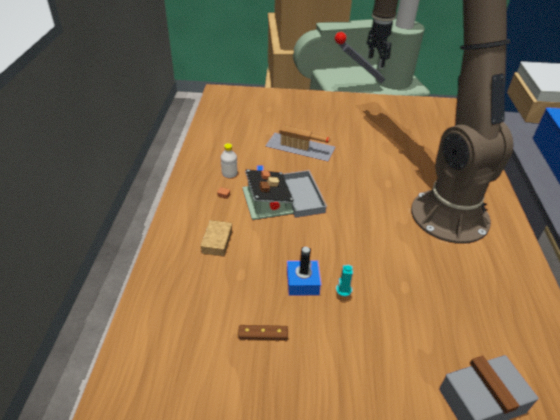

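View pics/wrist0.png

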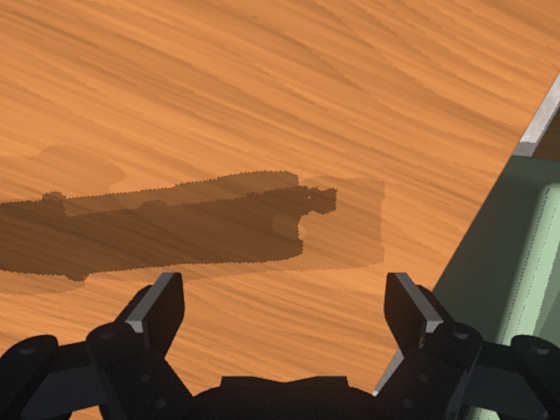

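```bash
python3 - <<'E'
from h import *
a=load('scene0')[0]; b=load('side0')[0]
c=cv2.resize(a[95:260,135:315],None,fx=4,fy=4,interpolation=cv2.INTER_CUBIC)
cv2.imwrite('pics/c1.png',c[:600,:,::-1])
c=cv2.resize(b[115:255,195:345],None,fx=4.2,fy=4.2,interpolation=cv2.INTER_CUBIC)
cv2.imwrite('pics/c2.png',c[:,:,::-1])
c=cv2.resize(a[225:315,330:450],None,fx=5,fy=5,interpolation=cv2.INTER_CUBIC)
cv2.imwrite('pics/c3.png',c[:,:,::-1])
E
```

```text
(no output)
```

View pics/c1.png

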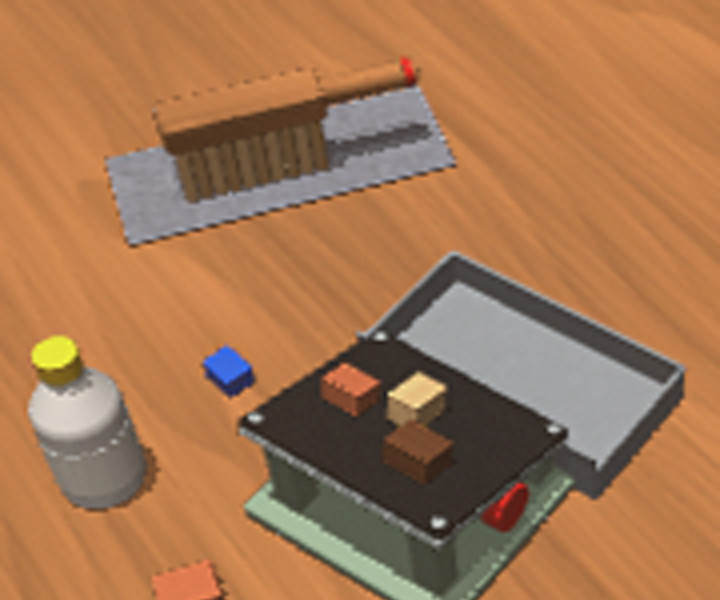

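View pics/c2.png

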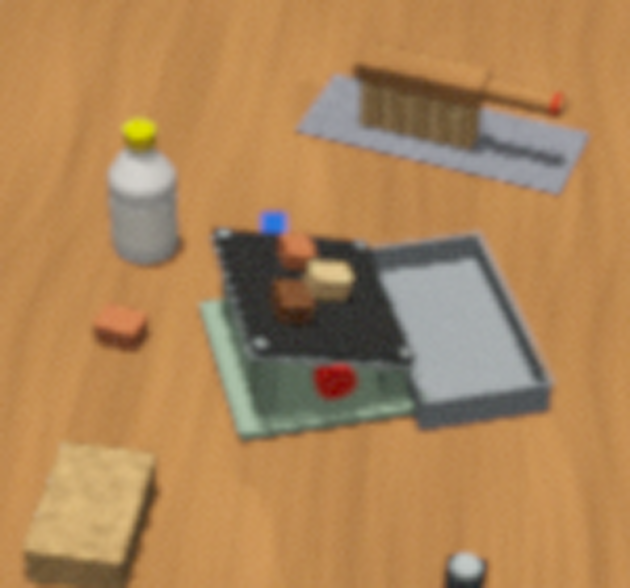

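View pics/c3.png

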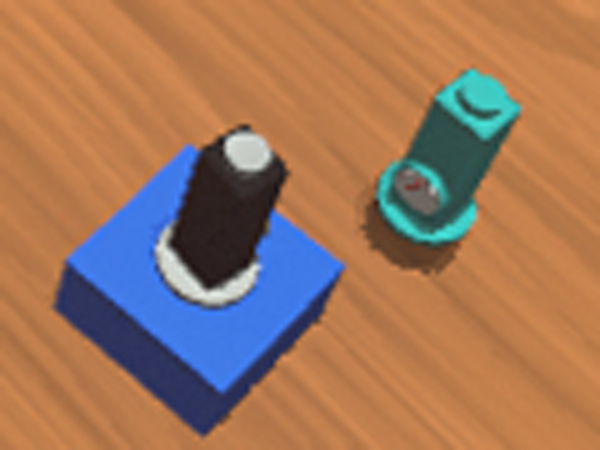

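```bash
python3 - <<'E'
from h import *
np.set_printoptions(precision=1,suppress=True)
S=lambda x,y:(135+x/4-.4,95+y/4-.4)
D=lambda x,y:(195+x/4.2-.4,115+y/4.2-.4)
G=lambda x,y:(330+x/5-.4,225+y/5-.4)
pts={}
for n,a,b in [('hiB',(255,420),(224,234)),('loB',(380,337),(362,246)),('loN',(555,430),(406,353)),('hiN',(440,523),(262,343)),
 ('c',(352,372),(298,240)),('b',(418,385),(331,266)),('a',(420,435),(294,286)),('handle end',(408,70),(557,102)),('stockL',(162,118),(358,68)),('stockR',(322,78),(487,78)),]:
    p,e=tri('scene0',S(*a),'side0',D(*b)); print(n,p,e); pts[n]=p
q=(pts['hiB']+pts['hiN']-pts['loB']-pts['loN'])/2; print('x dir',q,np.degrees(np.arctan2(q[1],q[0])), 'ctr',sum(pts[k] for k in['hiB','hiN','loB','loN'])/4)
q=(-pts['hiN']+pts['hiB']-pts['loN']+pts['loB'])/2; print('y dir',q,np.degrees(np.arctan2(q[1],q[0])))
print('mat',[onz('scene0',*S(*p),3) for p in[(107,158),(130,243),(455,163),(418,88)]])
print('mat side',[onz('side0',*D(*p),3) for p in[(335,76),(300,130),(560,190),(588,132)]])
print('stand top',[onz('scene0',*G(*p),45) for p in[(67,263),(222,392),(343,267),(190,145)]])
print('button',onz('scene0',*G(247,152),45+92), 'flange',onz('scene0',*G(208,260),51))
print('tray far',[onz('scene0',*S(*p),30) for p in[(453,255),(683,370)]])
E
```

```text
hiB [662.7 -60.5  83.4] 1.5535912202567996
loB [555.6 -96.9  53. ] 2.9955219119589382
loN [513.6  36.4  57.7] 2.3250496164415293
hiN [618.6  70.9  87.3] 1.6639098042749056
c [602.4 -46.7  94.9] 5.030685455713974
b [575.1 -16.4  94.1] 2.232890128850885
a [599.6  24.5 105.4] 2.153281512976748
handle end [ 400.1 -299.6   67.1] 1.5814854218449685
stockL [ 574.4 -353.8   63.2] 17.392646608130207
stockR [ 461.8 -317.3   76.9] 3.392726159244265
x dir [106.1  35.5  30. ] 18.480743465541938 ctr [587.6 -12.5  70.4]
y dir [  43.  -132.3   -4.3] -71.9830268871665
mat [array([ 600. , -423.2,    3. ]), array([ 628.6, -328.7,    3. ]), array([ 391.5, -257.9,    3. ]), array([ 364.8, -349.6,    3. ])]
mat side [array([ 602.4, -416.1,    3. ]), array([ 627. , -323.9,    3. ]), array([ 391.8, -257.2,    3. ]), array([ 365.8, -349.4,    3. ])]
stand top [array([511.1, 285.5,  45. ]), array([500.8, 367.9,  45. ]), array([417.7, 358.6,  45. ]), array([426.5, 275.1,  45. ])]
button [464.2 321.7 137. ] flange [464.8 322.8  51. ]
tray far [array([ 462.6, -152.7,   30. ]), array([402.6,  26.7,  30. ])]
```

```bash
python3 - <<'E'
from h import *
np.set_printoptions(precision=1,suppress=True)
S=lambda x,y:(135+x/4-.4,95+y/4-.4)
D=lambda x,y:(195+x/4.2-.4,115+y/4.2-.4)
print('br bottom', onz('scene0',*S(192,200),3),onz('scene0',*S(327,167),3))
print('br bottom side', onz('side0',*D(361,128),3),onz('side0',*D(479,150),3))
print('handle', onz('scene0',*S(408,70),61),onz('side0',*D(557,102),61))
print('stock top', [onz('scene0',*S(*p),73) for p in[(154,102),(166,135),(322,98),(316,68)]])
print('stock top side', [onz('side0',*D(*p),73) for p in[(356,68),(472,92),(490,70)]])
# offcuts top-face corners onto plane parallel to pad
o0=np.array([588,-12.5,72]); th=np.radians(18.2); X=np.array([np.cos(th),np.sin(th),0]);Y=np.array([-np.sin(th),np.cos(th),0]);c,s=np.cos(np.radians(15)),np.sin(np.radians(15))
px=c*X+[0,0,s]; n=-s*X+[0,0,c]
def onpad(f,uv,h):
    o,d=ray(f,*uv); q=o0+h*n; t=((q-o)@n)/(d@n); P=o+t*d-o0; return np.array([P@px,P@Y,P@n])
for k,h,cs in [('a',18,[(384,447),(400,422),(452,437),(434,470-13)]),('b',20,[(387,394),(412,372),(446,381),(424,405)]),('c',16,[(322,386),(344,364),(381,383),(356,397)])]:
    P=np.array([onpad('scene0',S(*p),h) for p in cs]); print(k,P[:,:2].tolist(),P.mean(0))
for k,p,h in [('hiB',(255,420),0),('loB',(380,337),0),('loN',(555,430),0),('hiN',(440,523),0)]: print(k,onpad('scene0',S(*p),h))
for k,p,h in [('hiB',(224,234),0),('loB',(362,246),0),('loN',(406,353),0),('hiN',(262,343),0)]: print(k,onpad('side0',D(*p),h))
E
```

```text
br bottom [ 570.8 -342.2    3. ] [ 471.5 -312.9    3. ]
br bottom side [ 572.1 -333.1    3. ] [ 464.1 -310.2    3. ]
handle [ 395.5 -307.6   61. ] [ 399.8 -307.5   61. ]
stock top [array([ 568.8, -374. ,   73. ]), array([ 578.9, -336.4,   73. ]), array([ 470.1, -304.7,   73. ]), array([ 455.7, -336.9,   73. ])]
stock top side [array([ 578. , -323.5,   73. ]), array([ 474.8, -296.7,   73. ]), array([ 459.9, -333.5,   73. ])]
a [[43.37161902681489, 16.60176706712523], [19.20616127064853, 8.763853700586647], [8.913952348165083, 39.159157489695374], [30.500253937374982, 42.7599417968596]] [25.5 26.8 18. ]
b [[5.960845598005607, -12.01475994046714], [-21.58202747542412, -15.087251176361669], [-29.10738862602886, 5.1600817397096534], [-1.202662845323263, 10.258232441099922]] [-11.5  -2.9  20. ]
c [[22.97310522711327, -47.50041053659168], [-2.9182761257173992, -52.56486617464131], [-4.0700818543263715, -24.531757384777027], [16.96374605514612, -26.305397561982115]] [  8.2 -37.7  16. ]
hiB [ 59.2 -66.8   0. ]
loB [-58.2 -68.6   0. ]
loN [-59.5  68.4  -0. ]
hiN [55.7 68.7  0. ]
hiB [ 59.6 -62.9  -0. ]
loB [-56.2 -62.8   0. ]
loN [-56.4  70.6   0. ]
hiN [57.8 70.  -0. ]
```

```bash
python3 -m pendant '[[[28,24,0,0.12],[55,49,0,0.24],[83,73,0,0.36],[110,97,0,0.48],[138,121,0,0.6],[165,146,0,0.72],[193,170,0,0.84],[220,194,0,0.96],[248,219,0,1.08],[276,243,0,1.2]]]' 0 40; python3 -m pendant '[[[0,0,0,0.124],[0,0,0,0.248],[0,0,0,0.372],[0,0,0,0.496],[0,0,0,0.62],[0,0,0,0.744],[0,0,0,0.868],[0,0,0,0.992],[0,0,0,1.116],[0,0,0,1.266]]]'
python3 - <<'E'
from h import *
s=arm.state(); print(s['time_s'],s['ee_pos'],s['orientation'],s['joint_positions'])
snap('wrist','w1')
E
```

```text
time_s: 0.98
ee_pos: [508.0, -336.2, 194.6]
orientation: [-3.141, -0.0, 1.584]
force: [0.1, -0.6, 0.2]
width: 0.998
time_s: 1.82
ee_pos: [506.8, -337.7, 194.4]
orientation: [3.141, -0.001, 2.826]
force: [0.1, -0.6, 0.4]
width: 1.001
1.8167 [ 506.83434803 -337.74511517  194.40368446] [ 3.14147561e+00 -5.87454281e-04  2.82565411e+00] [ 0.91438206  0.48392342 -0.61210829  1.57489742  0.29361931  1.17680489
  1.49748285]
```

View pics/w1.png

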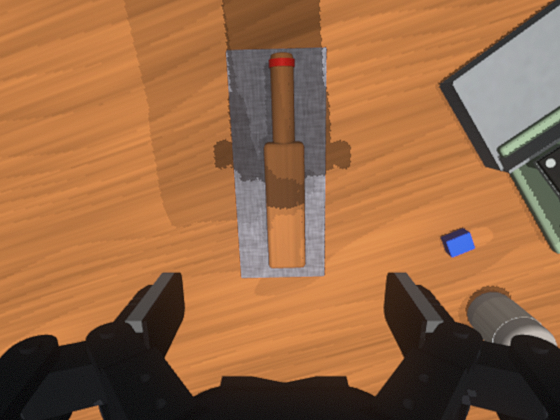

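```bash
python3 - <<'E'
from h import *
np.set_printoptions(precision=1,suppress=True)
P=[onz('w1',*p,73) for p in[(266,143),(303.5,143),(269,267),(305,267)]]
for p in P: print(p)
a=(P[0]+P[1])/2;b=(P[2]+P[3])/2; print('ctr',(a+b)/2,np.linalg.norm(a-b),np.degrees(np.arctan2((b-a)[1],(b-a)[0])),np.linalg.norm(P[0]-P[1]))
print('handle',onz('w1',282,56,61))
M=[onz('w1',*p,3) for p in[(228,50),(326,48),(241,277),(325,276)]]
print('mat',*M,sum(M)/4)
E
```

```text
[ 456.9 -338.4   73. ]
[ 467.  -307.6   73. ]
[ 568.4 -373.6   73. ]
[ 579.1 -340.8   73. ]
ctr [ 517.9 -340.1   73. ] 116.94943579879371 -17.009112873645805 32.31582824854363
handle [ 394.2 -303.3   61. ]
mat [ 364.5 -350.     3. ] [ 392.8 -257.5    3. ] [ 601.  -423.2    3. ] [ 630.9 -327.4    3. ] [ 497.3 -339.5    3. ]
```

```bash
python3 -m pendant '[[[0,0,-30,0.018],[0,1,-65,0.018],[0,1,-100,0.018],[0,1,-130,0.018],[0,1,-145,0.018],[0,1,-152,0.018],[0,1,-152,0.018],[0,1,-152,0.018],[0,1,-152,0.018],[0,1,-152,0.018]]]' 0 60; python3 -m pendant '[[[0,0,0,0],[0,0,0,0],[0,0,0,0],[0,0,0,0],[0,0,0,0],[0,0,0,0],[0,0,0,0],[0,0,0,0],[0,0,5,0],[0,0,12,0]]]' 1 60
python3 - <<'E'
from h import *
s=arm.state(); print(s['time_s'],s['ee_pos'],s['orientation'],s['force'],s['torque'])
snap('side','s1')
E
```

```text
time_s: 2.7
ee_pos: [508.1, -337.2, 44.3]
orientation: [-3.141, 0.002, 2.837]
force: [-0.7, 0.0, 0.2]
width: 0.997
time_s: 3.53
ee_pos: [506.7, -336.5, 54.6]
orientation: [3.141, -0.001, 2.838]
force: [0.7, -0.5, -0.3]
width: -0.001
3.5333 [ 506.65335853 -336.46953974   54.60197295] [ 3.14119180e+00 -1.20014333e-03  2.83779192e+00] [ 0.72776566 -0.54886252 -0.33463325] [-0.01370661 -0.0707537   0.0178736 ]
```

```bash
python3 - <<'E'
from h import *
b=load('s1')[0]
cv2.imwrite('pics/s1c.png',cv2.resize(b[90:230,220:400],None,fx=4,fy=4,interpolation=cv2.INTER_CUBIC)[:,:,::-1])
snap('wrist','w2')
E
```

```text
(no output)
```

View pics/s1c.png

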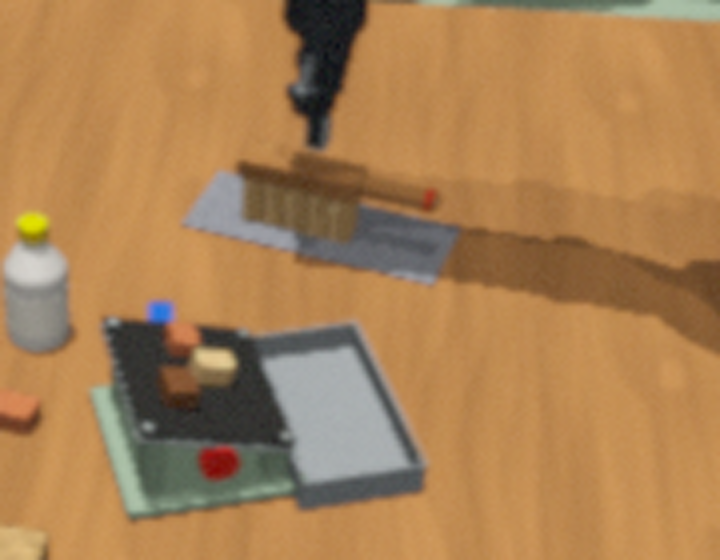

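View pics/w2.png

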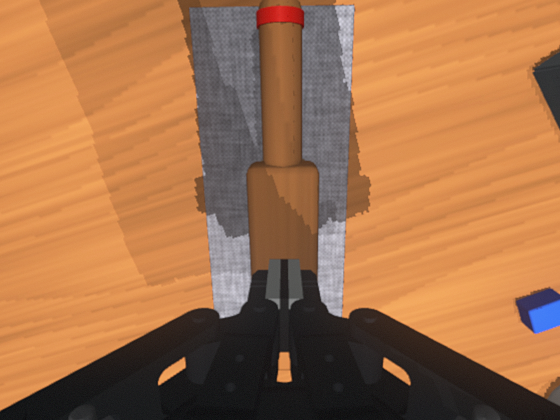

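```bash
python3 - <<'E'
from h import *
for z in (54.6,75,95): print(z,proj('s1',[506.7,-336.5,z]),proj('s1',[506.7,-336.5,z])*4-np.array([880,360]))
snap('scene','sc2'); b=load('sc2')[0]
cv2.imwrite('pics/sc2c.png',cv2.resize(b[60:170,130:280],None,fx=5,fy=5,interpolation=cv2.INTER_CUBIC)[:,:,::-1])
for z in (54.6,75,95): print(z,proj('sc2',[506.7,-336.5,z]),(proj('sc2',[506.7,-336.5,z])-np.array([130,60]))*5)
E
```

```text
54.6 [298.43201221 134.23372267] [313.72804883 176.9348907 ]
75 [298.73746145 129.59981441] [314.9498458  158.39925765]
95 [299.04152962 124.98685814] [316.16611849 139.94743256]
54.6 [199.53017305 123.42632153] [347.65086527 317.13160763]
75 [198.3715357  117.83719564] [341.85767852 289.18597818]
95 [197.20309515 112.20078027] [336.01547573 261.00390134]
```

View pics/sc2c.png

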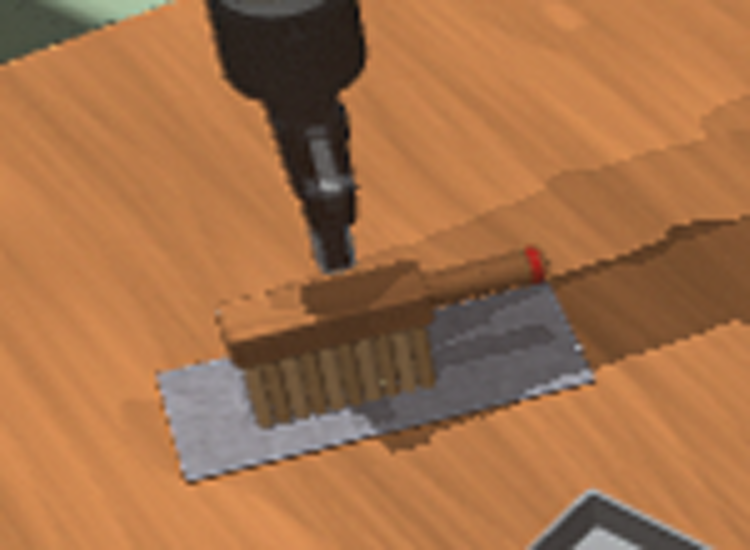

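```bash
python3 - <<'E'
from h import *
print(tri('s1',(220+318/4-.4,90+147/4-.4),'sc2',(130+333/5-.4,60+272/5-.4)))
_,K,E=load('w2'); R=E[:3,:3]; print('wrist cam pos',-R.T@E[:3,3])
_,K,E=load('w1'); R=E[:3,:3]; print('wrist cam pos',-R.T@E[:3,3])
# shadow/tip in wrist
print(proj('w2',[506.7,-336.5,54.6]),proj('w2',[506.7,-336.5,89]))
print(arm.state()['ee_pos'])
E
```

```text
(array([ 506.29526881, -347.47944342,   81.96620915]), np.float64(0.5337960997583809))
wrist cam pos [ 437.80396082 -315.69383477  234.58945958]
wrist cam pos [ 437.41864078 -315.8305948   372.61659495]
[285.27241886 244.30053149] [285.55023005 271.65016206]
[ 507.75504944 -336.99248587   55.70048204]
```

```bash
python3 - <<'E'
from h import *
b=load('w2')[0]
cv2.imwrite('pics/w2c.png',cv2.resize(b[230:420,180:390],None,fx=3.5,fy=3.5)[:600,:,::-1])
b=load('w1')[0]
cv2.imwrite('pics/w1c.png',cv2.resize(b[250:350,100:290],None,fx=4,fy=4)[:,:,::-1])
o,d=ray('w1',183,273); _,K,E=load('w1')
f=-(E[:3,:3]@d)[2]
for D in (130,142,160): print(D,o+d*D/f - np.array([506.8,-337.7,194.4]))
E
```

```text
130 [-25.53790899 -32.83663974  60.06294121]
142 [-21.49082128 -37.8864285   49.15645009]
160 [-15.42018971 -45.46111165  32.79671342]
```

View pics/w2c.png

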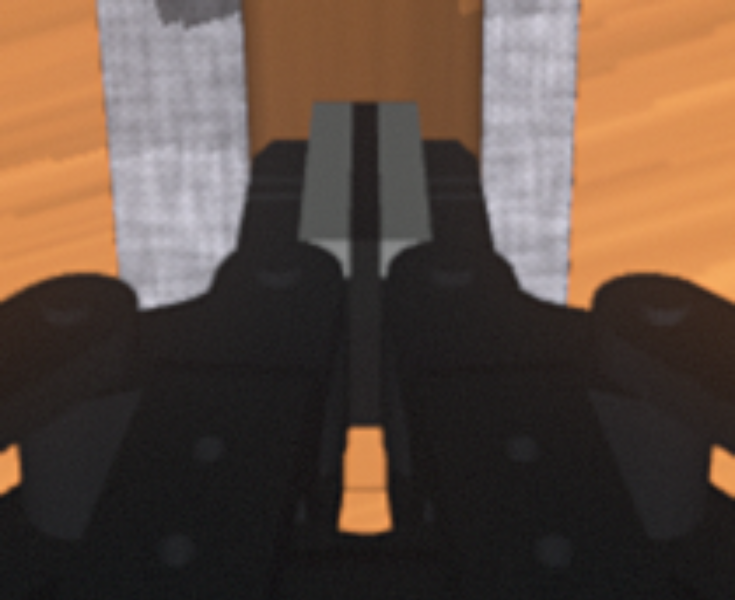

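View pics/w1c.png

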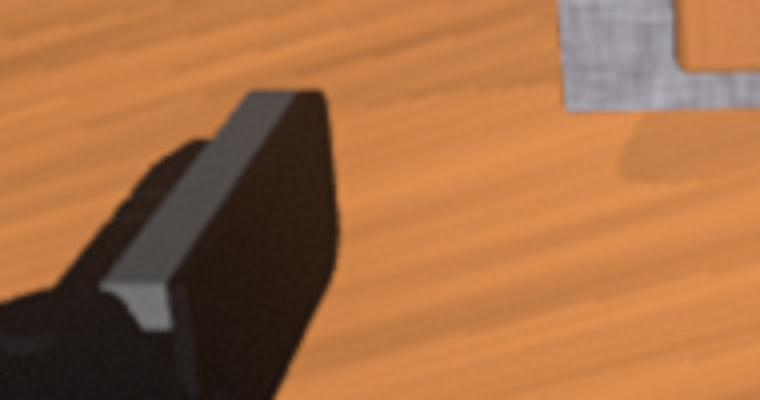

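```bash
python3 - <<'E'
from h import *
for z in (45,55,60,65,70,80,90): print(z,proj('w2',[506.7-10.5,-336.5+3.2,z]))
E
```

```text
45 [285.0794957  220.60780069]
55 [285.1379823  226.12816268]
60 [285.16949919 229.10294102]
65 [285.20269312 232.23600943]
70 [285.2377016  235.54034733]
80 [285.31379178 242.72225471]
90 [285.39922206 250.78574502]
```

```bash
python3 -m pendant '[[[0,0,5,0],[0,0,5,0],[0,0,5,0],[0,0,5,0],[0,0,0,0],[0,0,-8,0],[0,0,-18,0],[0,0,-27,0],[0,0,-33,0],[0,0,-33,0]]]' 0 60
python3 - <<'E'
from h import *
s=arm.state(); print(s['time_s'],s['ee_pos'],s['orientation'],s['force'],s['torque'])
snap('side','s3');snap('scene','sc3');snap('wrist','w3')
b=load('s3')[0]
A=cv2.resize(b[90:180,250:350],None,fx=4,fy=4,interpolation=cv2.INTER_CUBIC)
b=load('sc3')[0]
B=cv2.resize(b[60:150,150:250],None,fx=4,fy=4,interpolation=cv2.INTER_CUBIC)
cv2.imwrite('pics/m3.png',np.hstack([A,B])[:,:,::-1])
E
```

```text
time_s: 4.52
ee_pos: [505.8, -336.1, 19.5]
orientation: [3.141, -0.003, 2.838]
force: [-0.9, -0.3, 0.2]
width: 1.006
4.5167 [ 505.84700631 -336.11901161   19.54408802] [ 3.14080246e+00 -3.06966257e-03  2.83784406e+00] [-0.86720543 -0.27106171  0.17821073] [-0.03556007 -0.00317898 -0.00284473]
```

View pics/m3.png

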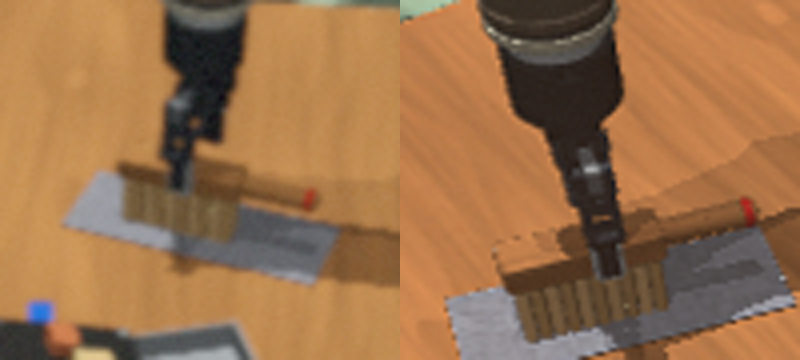

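View pics/w3.png

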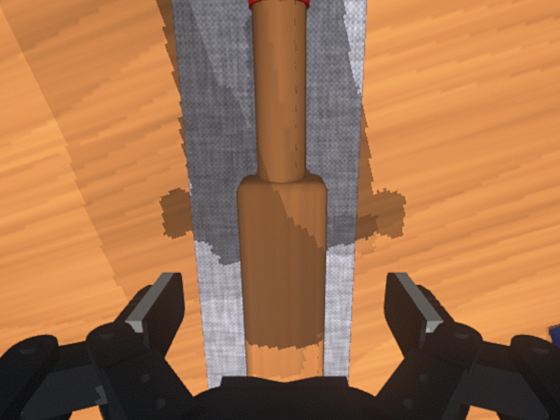

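```bash
python3 - <<'E'
from h import *
print(tri('s3',(250+180/4-.4,90+192/4-.4),'sc3',(150+212/4-.4,60+278/4-.4)))
print(onz('s3',250+180/4-.4,90+192/4-.4,60),onz('sc3',150+212/4-.4,60+278/4-.4,60))
E
```

```text
(array([ 519.39624309, -292.34940637,   68.59628899]), np.float64(1.4038527649197317))
[ 519.84007942 -304.16310823   60.        ] [ 514.81111322 -302.99694951   60.        ]
```

```bash
python3 -m pendant '[[[0,0,-9,0],[0,0,-17,0],[0,0,-17,0],[0,0,-17,0],[0,0,-17,0],[0,0,-17,0],[0,0,-17,0],[0,0,-17,0],[0,0,-17,0],[0,0,-17,0]]]' 1 60
python3 - <<'E'
from h import *
s=arm.state(); print(s['time_s'],s['ee_pos'],s['orientation'],s['force'],s['torque'])
snap('wrist','w4')
E
```

```text
time_s: 5.5
ee_pos: [507.1, -336.7, 4.8]
orientation: [3.142, 0.0, 2.838]
force: [0.7, -1.2, -2.0]
width: 0.412
5.5 [ 507.1103334  -336.71601703    4.75517676] [3.14155603e+00 5.67052373e-05 2.83769706e+00] [ 0.67577677 -1.23724294 -2.00070171] [-0.02210681  0.07225724  0.00600921]
```

View pics/w4.png

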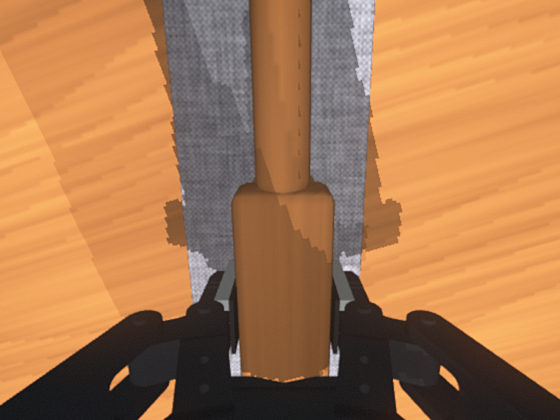

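```bash
python3 -m pendant '[[[0,0,20,0],[0,0,50,0],[0,0,85,0],[0,0,120,0],[0,0,150,0],[14,35,150,-0.1],[28,70,150,-0.2],[42,105,150,-0.3],[56,140,150,-0.4],[70,176,150,-0.5]]]' 
python3 -m pendant '[[[14,35,0,-0.1],[28,70,0,-0.2],[42,105,0,-0.3],[56,140,0,-0.4],[70,176,0,-0.456],[70,176,-20,-0.456],[70,176,-35,-0.456],[70,176,-42,-0.456],[70,176,-42,-0.456],[70,176,-42,-0.456]]]' 
python3 - <<'E'
from h import *
s=arm.state(); print(s['time_s'],s['ee_pos'],s['orientation'],s['force'],s['torque'],s['joint_positions'])
snap('scene','sc5');snap('side','s5')
b=load('s5')[0]
A=cv2.resize(b[60:240,195:345],None,fx=2.6,fy=2.6,interpolation=cv2.INTER_CUBIC)
b=load('sc5')[0]
B=cv2.resize(b[80:260,165:315],None,fx=2.6,fy=2.6,interpolation=cv2.INTER_CUBIC)
cv2.imwrite('pics/m5.png',np.hstack([A,B])[:,:,::-1])
E
```

```text
time_s: 6.38
ee_pos: [577.4, -159.4, 154.9]
orientation: [3.142, 0.0, 2.332]
force: [1.0, -0.1, -2.1]
width: 0.415
time_s: 7.22
ee_pos: [646.9, 14.6, 112.8]
orientation: [-3.141, 0.0, 1.881]
force: [0.2, 0.2, -1.0]
width: 0.414
7.2167 [646.93293611  14.60439455 112.77550569] [-3.14098666e+00  2.20881129e-05  1.88087002e+00] [ 0.153833    0.24125842 -1.04105329] [0.02990236 0.01439479 0.00508693] [ 0.15932694  0.57970312 -0.40660929  1.58379309  0.25533423  1.03162577
 -0.00974046]
```

View pics/m5.png

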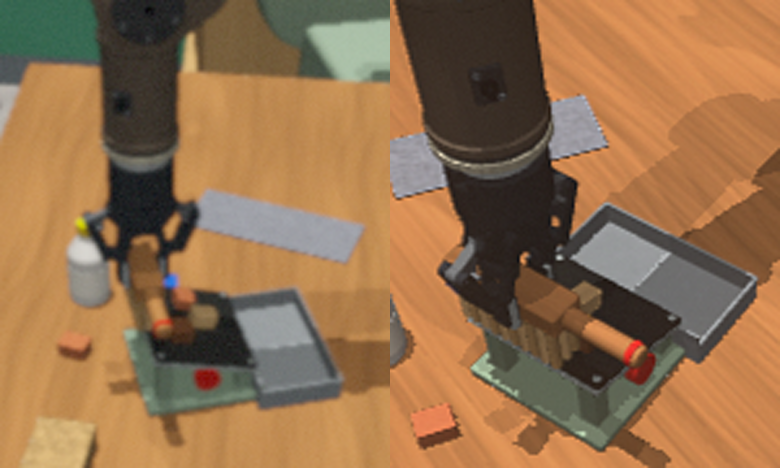

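```bash
python3 -m pendant '[[[0,0,-10,0],[0,0,-20,0],[-6,-2,-20,0],[-13,-4,-20,0],[-21,-7,-21.5,0],[-29.5,-9.7,-24,0],[-38,-12.5,-26.5,0],[-46.6,-15.3,-29,0],[-55,-18,-31.3,0],[-63,-20.6,-33.5,0]]]'
python3 - <<'E'
from h import *
s=arm.state(); print(s['time_s'],s['ee_pos'],s['orientation'],s['force'],s['torque'])
snap('scene','sc6');snap('side','s6')
b=load('s6')[0]
A=cv2.resize(b[120:240,225:345],None,fx=3.2,fy=3.2,interpolation=cv2.INTER_CUBIC)
b=load('sc6')[0]
B=cv2.resize(b[130:250,195:315],None,fx=3.2,fy=3.2,interpolation=cv2.INTER_CUBIC)
cv2.imwrite('pics/m6.png',np.hstack([A,B])[:,:,::-1])
E
```

```text
time_s: 8.15
ee_pos: [583.1, -5.7, 79.1]
orientation: [3.142, 0.0, 1.882]
force: [0.5, 0.1, -2.0]
width: 0.414
8.15 [583.10624166  -5.74582432  79.11963255] [3.14152516e+00 1.84253017e-04 1.88158894e+00] [ 0.50225196  0.07511167 -2.01170796] [ 0.02422087 -0.03491003 -0.04770303]
```

View pics/m6.png

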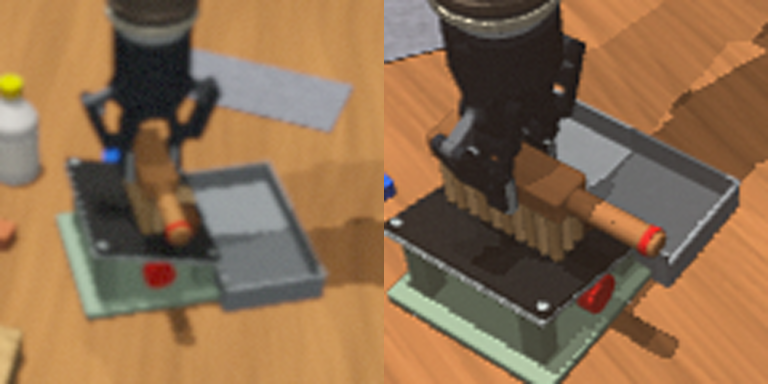

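```bash
python3 -m pendant '[[[-8,-2.6,-2.2,0],[-16,-5.2,-4.4,0],[-24,-7.9,-6.7,0],[-32,-10.5,-9,0],[-40,-13.1,-11.2,0],[-48,-15.8,-13.5,0],[-56,-18.4,-15.8,0],[-64,-21,-18,0],[-72,-23.7,-20.3,0],[-79,-26,-20.3,0]]]'
python3 -m pendant '[[[0,0,0,0],[0,0,0,0],[0,0,20,0],[0,0,50,0],[0,0,80,0],[-7,-40,80,0.1],[-14,-80,80,0.2],[-21,-120,80,0.3],[-28,-150,80,0.4],[-35,-180,80,0.5]]]'
python3 - <<'E'
from h import *
s=arm.state(); print(s['time_s'],s['ee_pos'],s['orientation'],s['force'],s['torque'])
snap('scene','sc7');snap('side','s7')
b=load('s7')[0]
A=cv2.resize(b[120:240,225:345],None,fx=3.2,fy=3.2,interpolation=cv2.INTER_CUBIC)
b=load('sc7')[0]
B=cv2.resize(b[130:250,195:315],None,fx=3.2,fy=3.2,interpolation=cv2.INTER_CUBIC)
cv2.imwrite('pics/m7.png',np.hstack([A,B])[:,:,::-1])
E
```

```text
time_s: 9.08
ee_pos: [503.9, -31.7, 58.5]
orientation: [-3.141, -0.0, 1.882]
force: [0.0, 0.4, -1.5]
width: 0.41
time_s: 9.92
ee_pos: [470.2, -213.5, 139.3]
orientation: [3.141, 0.001, 2.386]
force: [0.7, 0.6, -2.2]
width: 0.414
9.9167 [ 470.15794533 -213.45126641  139.30637079] [3.14119466e+00 1.14028079e-03 2.38581184e+00] [ 0.74002647  0.5955088  -2.2230105 ] [ 0.01001303 -0.01590103 -0.01925011]
```

View pics/m7.png

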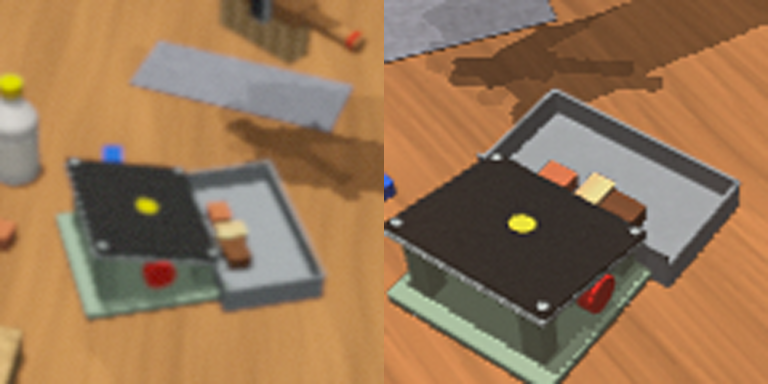

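```bash
python3 -m pendant '[[[9,-31,0,0.115],[18,-62,0,0.23],[27,-93,0,0.345],[36,-123,-15,0.452],[36.5,-123,-50,0.452],[36.5,-123,-85,0.452],[36.5,-123,-110,0.452],[36.5,-123,-122,0.452],[36.5,-123,-129,0.452],[36.5,-123,-133,0.452]]]'
python3 -m pendant '[[[0,0,0,0],[0,0,0,0],[0,0,0,0],[0,0,-0.5,0],[0,0,-0.5,0],[0,0,-0.5,0],[0,0,-0.5,0],[0,0,-0.5,0],[0,0,-0.5,0],[0,0,-0.5,0]]]'
python3 - <<'E'
from h import *
s=arm.state(); print(s['time_s'],s['ee_pos'],s['orientation'],s['force'],s['torque'])
snap('side','s8')
b=load('s8')[0]
A=cv2.resize(b[100:180,240:340],None,fx=5,fy=5,interpolation=cv2.INTER_CUBIC)
cv2.imwrite('pics/m8.png',A[:,:,::-1])
b=load('s7')[0]
A=cv2.resize(b[160:220,270:330],None,fx=8,fy=8,interpolation=cv2.INTER_CUBIC)
cv2.imwrite('pics/m7b.png',A[:,:,::-1])
E
```

```text
time_s: 10.85
ee_pos: [507.3, -334.0, 5.8]
orientation: [3.141, 0.0, 2.834]
force: [-0.2, -0.4, -1.3]
width: 0.412
time_s: 11.68
ee_pos: [506.6, -334.3, 5.4]
orientation: [3.142, -0.0, 2.834]
force: [0.4, 0.5, -2.5]
width: 0.413
11.6833 [ 506.58002503 -334.29873328    5.39969508] [ 3.14150235e+00 -5.52659576e-05  2.83370859e+00] [ 0.43078706  0.52844511 -2.53987119] [-0.01934502  0.00729688 -0.0024193 ]
```

View pics/m8.png

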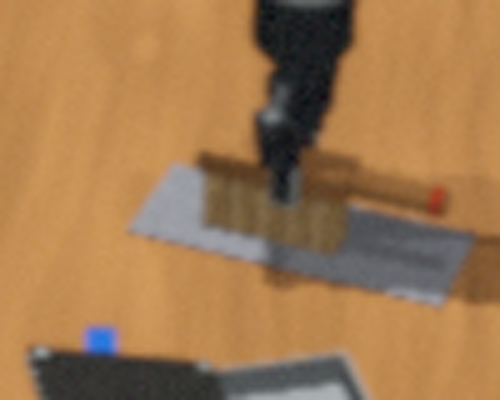

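View pics/m7b.png

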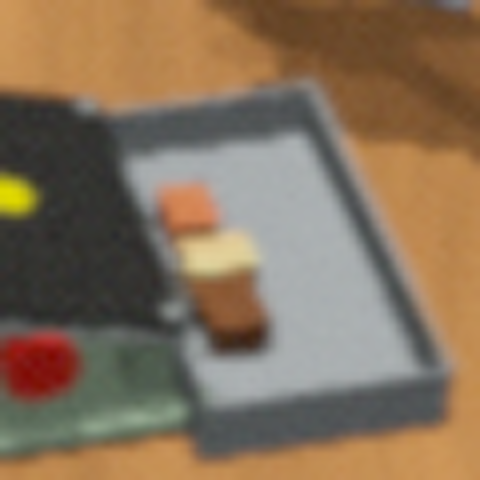

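```bash
python3 -m pendant '[[[0,0,-1,0],[0,0,-1,0],[0,0,-1,0],[0,0,-1,0],[0,0,-1,0],[0,0,-1,0],[0,0,10,0],[0,0,45,0],[0,0,80,0],[0,0,120,0]]]' 0 60
python3 - <<'E'
from h import *
np.set_printoptions(precision=1,suppress=True)
G=lambda x,y:(330+x/5-.4,225+y/5-.4)
P=[onz('scene0',*G(*p),51) for p in[(165,238),(208,290),(257,262)]]
for p in P: print(p)
for a,b in((0,1),(1,2)): q=P[b]-P[a]; print(np.linalg.norm(q),np.degrees(np.arctan2(q[1],q[0])))
s=arm.state(); print(s['time_s'],s['ee_pos'],s['force'],s['width'],s['joint_positions'])
snap('side','s9')
b=load('s9')[0]
cv2.imwrite('pics/m9.png',cv2.resize(b[100:260,200:350],None,fx=3.5,fy=3.5,interpolation=cv2.INTER_CUBIC)[:,:,::-1])
E
```

```text
time_s: 12.57
ee_pos: [505.8, -333.7, 126.6]
orientation: [3.141, -0.002, 2.834]
force: [0.8, 0.2, 0.6]
width: 1.002
[472. 304.  51.]
[475.  332.9  51. ]
[448.8 336.1  51. ]
29.020063218211266 83.93899949020118
26.428430135266034 173.02838036055695
12.5667 [ 505.8 -333.7  126.6] [0.8 0.2 0.6] 1.0024825233009538 [ 0.9  0.5 -0.6  1.7  0.3  1.   1.5]
```

View pics/m9.png

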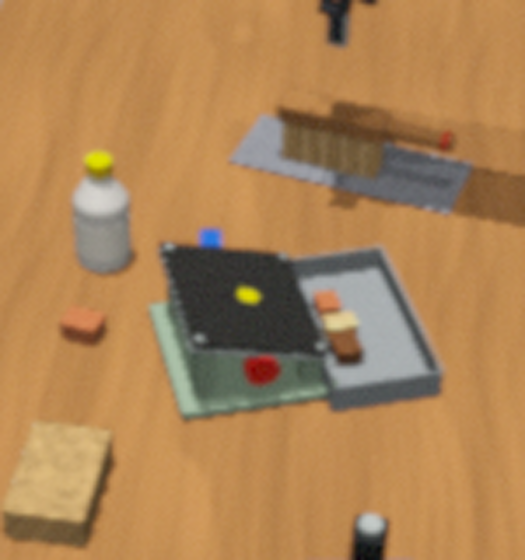

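```bash
python3 - <<'E'
from h import *
np.set_printoptions(precision=1,suppress=True)
G=lambda x,y:(330+x/5-.4,225+y/5-.4)
print('decoy base',onz('scene0',*G(427,205),6),'top',onz('scene0',*G(480,92),86))
E
python3 -m pendant '[[[0,20,40,0],[-2,55,68,0.02],[-4,90,68,0.04],[-6,125,68,0.06],[-8,160,68,0.08],[-10,195,68,0.1],[-12,230,68,0.1],[-15,265,68,0.1],[-18,300,68,0.1],[-20,335,68,0.1]]]' 0 60
python3 -m pendant '[[[-2,36,0,0.02],[-4,72,0,0.04],[-6,108,0,0.06],[-8,144,0,0.08],[-10,180,0,0.1],[-12,216,0,0.1],[-15,252,0,0.1],[-18,290,0,0.1],[-21,321,0,0.1],[-21,321,0,0.1]]]'
python3 - <<'E'
from h import *
s=arm.state(); print(s['time_s'],s['ee_pos'],s['orientation'],s['joint_positions'])
snap('wrist','w10')
E
```

```text
decoy base [339.6 351.3   6. ] top [330.9 345.5  86. ]
time_s: 13.45
ee_pos: [486.1, 2.3, 194.2]
orientation: [-3.141, 0.001, 2.934]
force: [0.3, 0.8, -0.6]
width: 1.002
time_s: 14.28
ee_pos: [462.7, 329.4, 194.6]
orientation: [3.136, -0.001, 3.042]
force: [-0.5, -0.6, -0.3]
width: 0.993
14.2833 [462.65316507 329.3823652  194.64852639] [ 3.13629191e+00 -8.30027330e-04  3.04192409e+00] [-0.14467939  0.45940973 -0.79996099  1.67023342  0.35053153  1.15875169
  0.43710086]
```

View pics/w10.png

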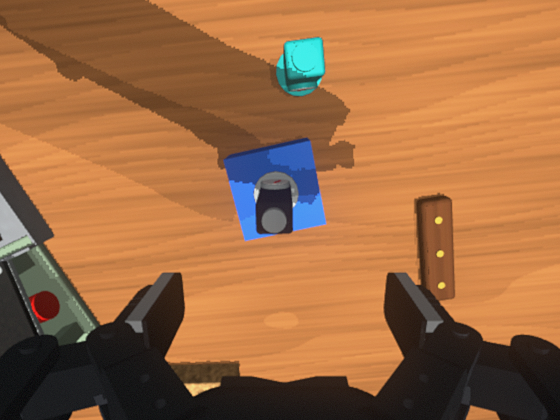

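```bash
python3 - <<'E'
from h import *
b=load('w10')[0]
cv2.imwrite('pics/w10c.png',cv2.resize(b[130:250,210:340],None,fx=5,fy=5,interpolation=cv2.INTER_CUBIC)[:,:,::-1])
E
```

```text
(no output)
```

View pics/w10c.png

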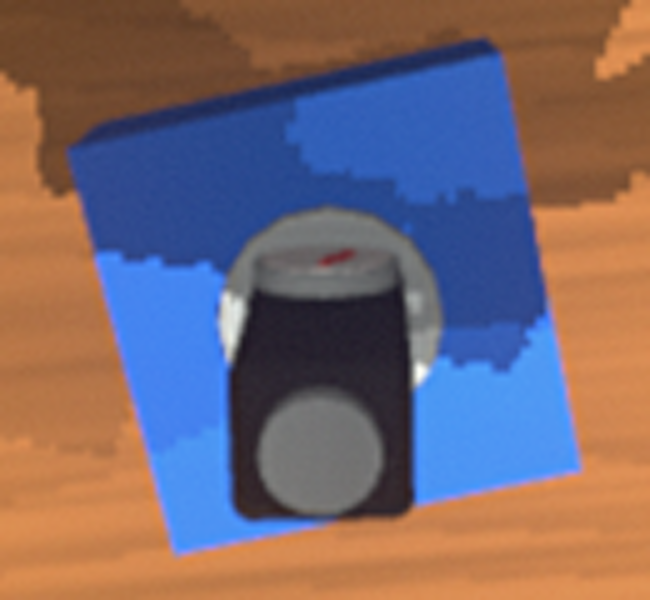

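```bash
python3 - <<'E'
from h import *
np.set_printoptions(precision=1,suppress=True)
W=lambda x,y:(210+x/5-.4,130+y/5-.4)
print(onz('w10',*W(321,450),137), [onz('w10',*W(*p),51) for p in((219,315),(440,320),(330,207))])
C=[onz('w10',*W(*p),45) for p in((68,148),(503,55),(580,468),(177,553))];print(C,sum(C)/4)
E
```

```text
[463.5 321.5 137. ] [array([461.2, 300. ,  51. ]), array([466.5, 342.4,  51. ]), array([442.5, 323.5,  51. ])]
[array([427.2, 274.8,  45. ]), array([418.1, 358.8,  45. ]), array([501.3, 367.9,  45. ]), array([511.2, 284.6,  45. ])] [464.4 321.5  45. ]
```

```bash
python3 -m pendant '[[[-1.5,0,-5,0],[-1.5,0,-30,0],[-1.5,0,-65,0],[-1.5,0,-100,0],[-1.5,0,-130,0],[-1.5,0,-140,0],[-1.5,0,-145,0],[-1.5,0,-145,0],[-1.5,0,-145,0],[-1.5,0,-145,0]]]' 0 25
python3 -m pendant '[[[0,0,0,0],[0,0,0,0],[0,0,0,0],[0,0,0,0],[0,0,0,0],[0,0,0,0],[0,0,0,0],[0,0,0,0],[0,0,0,0],[0,0,0,0]]]' 1 25
python3 - <<'E'
from h import *
s=arm.state(); print(s['time_s'],s['ee_pos'],s['orientation'],s['force'],s['torque'])
snap('side','s11');snap('scene','sc11');snap('wrist','w11')
b=load('s11')[0]
A=cv2.resize(b[200:300,260:360],None,fx=4,fy=4,interpolation=cv2.INTER_CUBIC)
b=load('sc11')[0]
B=cv2.resize(b[215:315,320:420],None,fx=4,fy=4,interpolation=cv2.INTER_CUBIC)
cv2.imwrite('pics/m11.png',np.hstack([A,B])[:,:,::-1])
E
```

```text
time_s: 15.17
ee_pos: [465.2, 322.4, 50.3]
orientation: [3.14, 0.002, 3.033]
force: [0.1, -0.2, -1.0]
width: 0.999
time_s: 16.0
ee_pos: [464.2, 321.8, 48.7]
orientation: [3.141, 0.0, 3.034]
force: [-1.0, -0.6, 5.5]
width: 0.33
16.0 [464.17023104 321.83008842  48.68440938] [3.14137584e+00 2.39844570e-04 3.03372333e+00] [-1.00766502 -0.56357256  5.52716479] [-0.28547319  0.24914015 -0.06225644]
```

View pics/m11.png

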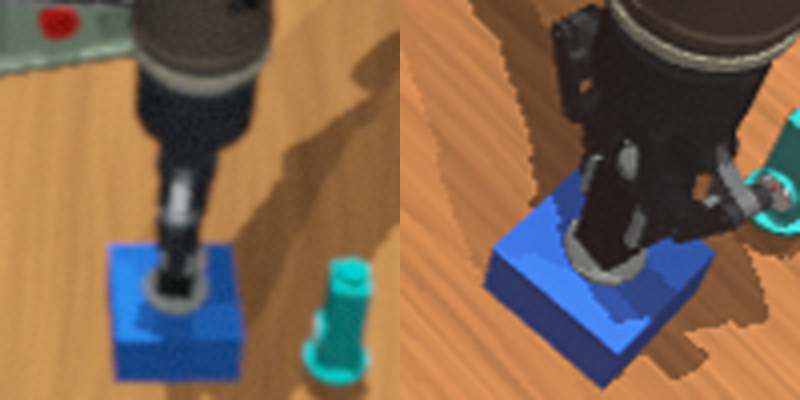

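View pics/w11.png

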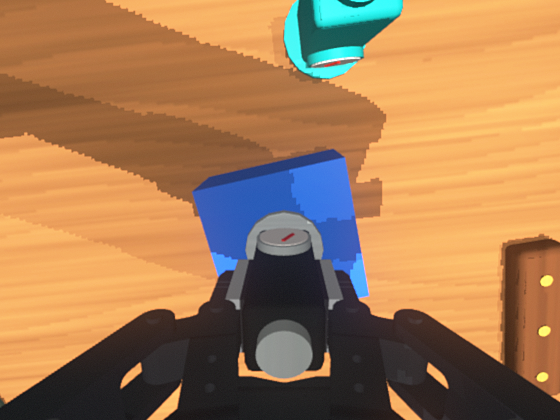

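```bash
python3 -m pendant '[[[0,0,3,0],[0,0,6.5,0],[-2,0.2,6.5,0],[-5,0.5,6.5,0],[-8,0.9,6.5,0],[-11,1.2,6.5,0],[-14,1.5,6.5,0],[-16,1.7,6.5,0],[-18,2,6.5,0],[-18,2,6.5,0]]]' 1 25
python3 - <<'E'
from h import *
s=arm.state(); print(s['time_s'],s['ee_pos'],s['orientation'],s['force'],s['torque'])
snap('side','s12');snap('scene','sc12');snap('wrist','w12')
b=load('s12')[0]
A=cv2.resize(b[200:300,260:360],None,fx=4,fy=4,interpolation=cv2.INTER_CUBIC)
b=load('sc12')[0]
B=cv2.resize(b[215:315,320:420],None,fx=4,fy=4,interpolation=cv2.INTER_CUBIC)
cv2.imwrite('pics/m12.png',np.hstack([A,B])[:,:,::-1])
E
```

```text
time_s: 16.98
ee_pos: [445.8, 323.7, 55.0]
orientation: [3.142, 0.0, 3.034]
force: [3.1, -0.9, -0.4]
width: 0.324
16.9833 [445.79317107 323.73912055  54.99694191] [3.14158934e+00 1.15464334e-04 3.03399241e+00] [ 3.11425674 -0.92514707 -0.36344782] [-0.19995219 -0.95538318  0.03004981]
```

View pics/m12.png

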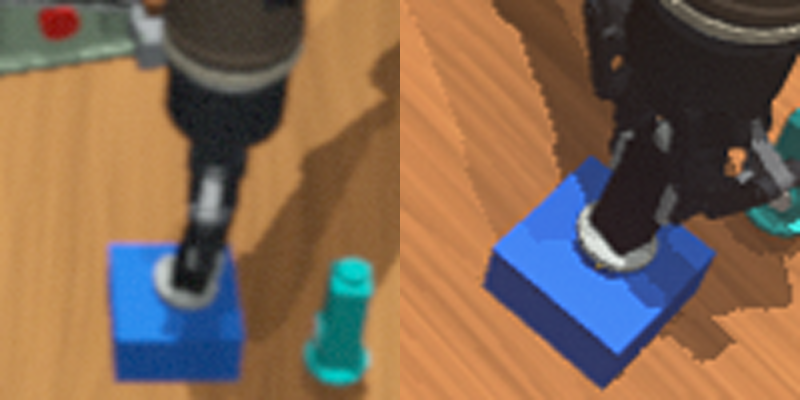

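View pics/w12.png

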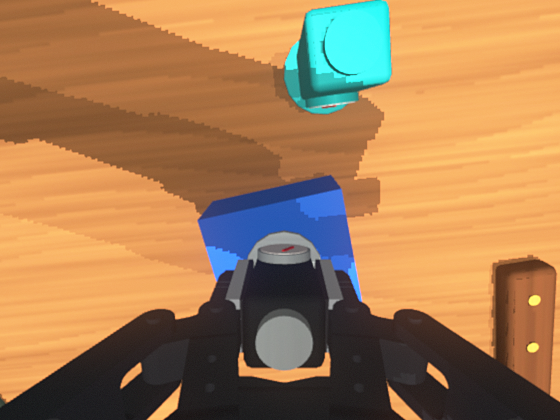

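```bash
cat > tilt.py <<'E'
from h import *
from scipy.optimize import least_squares
# gauge in tool vertical plane: pivot at TCP xy, pivot height zp above ee_z, gauge coordinate g at pivot, angle a (bottom toward -tool x)
def model(f,ee,psi,a,zp,g,pts):
    X=np.array([np.cos(psi),np.sin(psi),0]);Z=np.array([0,0,1.])
    ax=Z*np.cos(a)+X*np.sin(a); xp=X*np.cos(a)-Z*np.sin(a)
    piv=np.array(ee)+[0,0,zp]
    return [proj(f,piv+ax*(z-g)+xp*x) for x,z in pts]
E
python3 - <<'E'
from tilt import *
for f,ee,psi in (('w11',[464.17,321.83,48.68],3.0337),('w12',[445.79,323.74,55.0],3.034)):
    for a in (0,8,10,12,14,15,16):
        for zg in (-3.7,): # flange z - ee at a=0: 45-48.7
            g=60
            r=model(f,ee,psi,np.radians(a),zg+g,g,[(0,92),(22,6),(17,30),(0,-26)])
            print(f,a,[np.round(q,1).tolist() for q in r])
E
python3 - <<'E'
from h import *
for n in('w11','w12'):
    b=load(n)[0]
    cv2.imwrite(f'pics/{n}c.png',cv2.resize(b[200:385,210:360],None,fx=4,fy=4,interpolation=cv2.INTER_CUBIC)[:600,:,::-1])
E
```

```text
w11 0 [[286.3, 355.3], [285.2, 211.2], [285.4, 235.6], [285.0, 230.2]]
w11 8 [[286.3, 342.5], [285.2, 223.5], [285.4, 242.5], [285.0, 248.0]]
w11 10 [[286.3, 339.1], [285.2, 226.6], [285.4, 244.4], [285.0, 252.4]]
w11 12 [[286.3, 335.7], [285.2, 229.8], [285.4, 246.3], [285.0, 257.0]]
w11 14 [[286.3, 332.2], [285.2, 233.0], [285.4, 248.2], [285.0, 261.5]]
w11 15 [[286.3, 330.4], [285.2, 234.6], [285.4, 249.2], [285.0, 263.8]]
w11 16 [[286.3, 328.6], [285.2, 236.2], [285.4, 250.2], [285.0, 266.1]]
w12 0 [[286.2, 355.1], [285.2, 211.2], [285.4, 235.5], [285.0, 230.2]]
w12 8 [[286.2, 342.4], [285.2, 223.4], [285.4, 242.4], [285.0, 247.9]]
w12 10 [[286.2, 339.0], [285.2, 226.6], [285.4, 244.3], [285.0, 252.4]]
w12 12 [[286.2, 335.5], [285.2, 229.7], [285.4, 246.2], [285.0, 257.0]]
w12 14 [[286.2, 332.0], [285.2, 232.9], [285.4, 248.1], [285.0, 261.5]]
w12 15 [[286.2, 330.2], [285.2, 234.6], [285.4, 249.1], [285.0, 263.8]]
w12 16 [[286.2, 328.4], [285.2, 236.2], [285.3, 250.1], [285.0, 266.1]]
```

View pics/w11c.png

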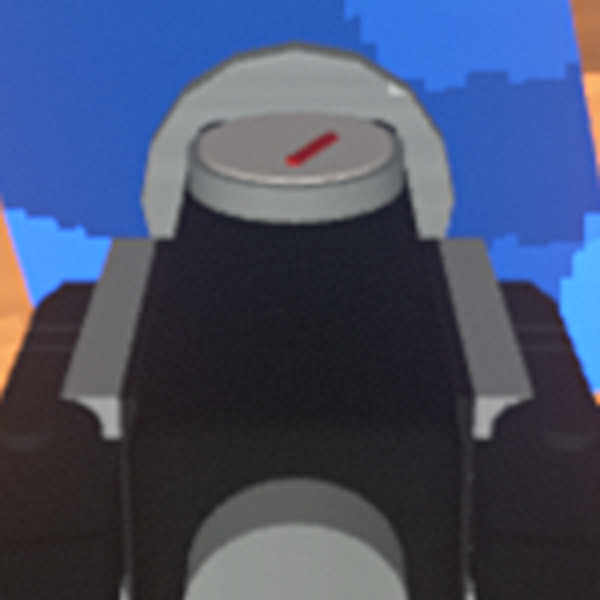

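View pics/w12c.png

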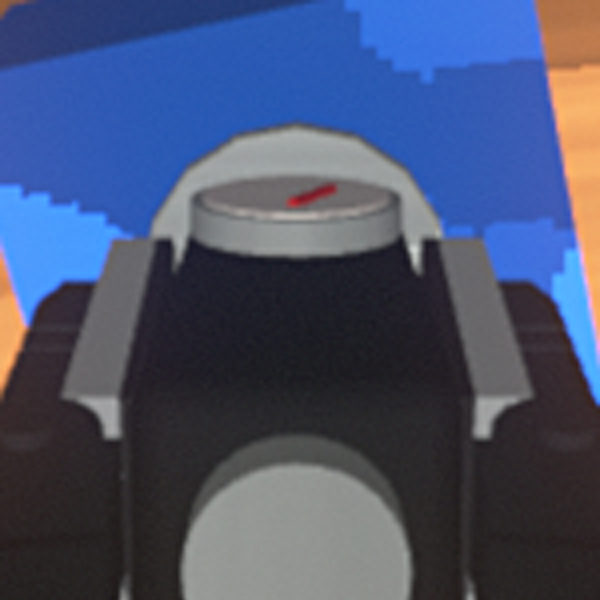

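```bash
python3 - <<'E'
from tilt import *
ee1=[464.17,321.83,48.68];ee2=[445.79,323.74,55.0]
def res(p):
    a,g,r,dz,dx=p
    m1=model('w11',ee1,3.0337,0,-3.7+dz+g,g,[(r,92),(22,6)])
    m2=model('w12',ee2,3.034,a,-3.7+dz+g,g,[(r,92),(22,6)])
    return [m1[0][1]-331.2,m1[1][1]-210.8,m2[0][1]-315.8,m2[1][1]-231,dx,dz*.3]
s=least_squares(res,[.2,60,9,0,0]); print(s.x,np.degrees(s.x[0]),s.fun)
E
```

```text
[ 0.19156453 69.78696719  8.30872505 -0.64464478  0.        ] 10.975838949373578 [ 2.10320650e-12  1.12220932e-01 -1.64845915e-12  1.22213351e-12
  0.00000000e+00 -1.93393433e-01]
```

```bash
python3 -m pendant '[[[-1,0.1,0,0],[-2,0.2,0,0],[-3,0.3,0,0],[-4,0.4,0,0],[-5,0.5,0,0],[-6,0.6,0,0],[-6,0.6,0,0],[-6,0.6,0,0],[-6,0.6,0,0],[-6,0.6,0,0]]]' 1 25
python3 -m pendant '[[[0,0,0,0],[0,0,0,0],[0,0,5,0],[0,0,15,0],[0,0,30,0],[0,0,50,0],[0,0,75,0],[0,0,100,0],[0,0,110,0],[0,0,110,0]]]' 1 60
python3 - <<'E'
from h import *
s=arm.state(); print(s['time_s'],s['ee_pos'],s['orientation'],s['force'],s['torque'],s['width'])
snap('side','s13');snap('scene','sc13');snap('wrist','w13')
b=load('s13')[0]
A=cv2.resize(b[160:260,260:360],None,fx=4,fy=4,interpolation=cv2.INTER_CUBIC)
b=load('sc13')[0]
B=cv2.resize(b[165:265,330:430],None,fx=4,fy=4,interpolation=cv2.INTER_CUBIC)
cv2.imwrite('pics/m13.png',np.hstack([A,B])[:,:,::-1])
b=load('w13')[0]
cv2.imwrite('pics/w13c.png',cv2.resize(b[200:385,210:360],None,fx=4,fy=4,interpolation=cv2.INTER_CUBIC)[:600,:,::-1])
E
```

```text
time_s: 17.97
ee_pos: [439.9, 324.2, 54.8]
orientation: [-3.141, -0.0, 3.034]
force: [4.1, -0.0, -4.1]
width: 0.32
time_s: 18.8
ee_pos: [440.5, 325.7, 167.7]
orientation: [3.139, 0.003, 3.034]
force: [1.0, -0.0, -2.1]
width: 0.325
18.8 [440.46753649 325.74380349 167.68777345] [3.13854103e+00 2.78428269e-03 3.03419190e+00] [ 0.95033081 -0.01964543 -2.10521467] [0.02699198 0.04222113 0.0040062 ] 0.3247459091372057
```

View pics/m13.png

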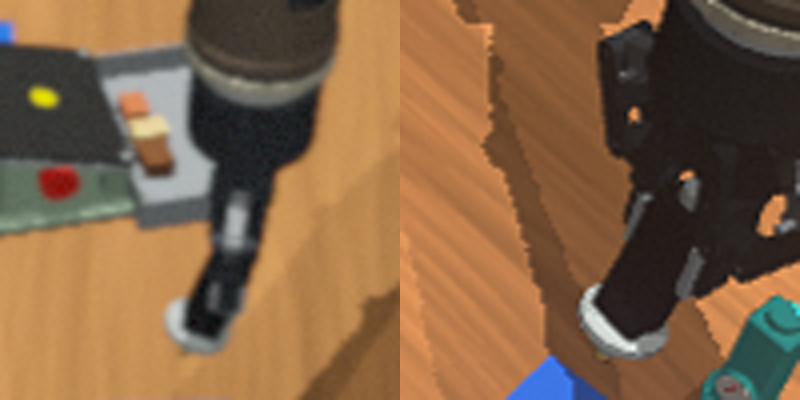

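View pics/w13c.png

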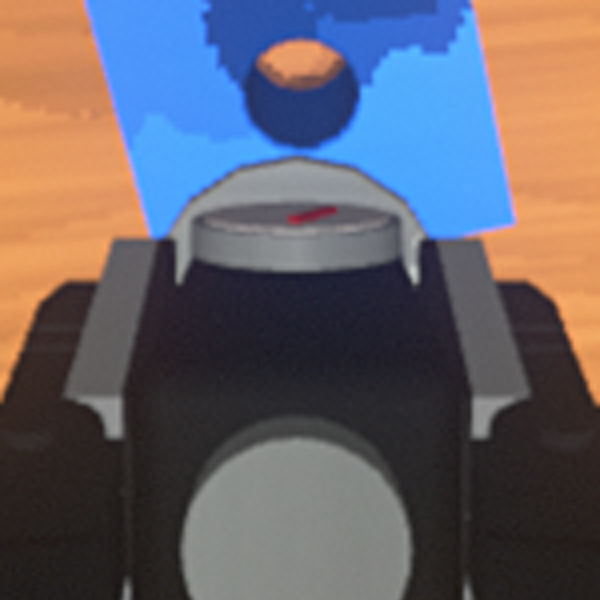

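```bash
python3 - <<'E'
from tilt import *
s_=arm.state(); ee3=[440.47,325.74,167.69]
# camera_info vs state noise: use cam offset consistency: print cam-ee
for f,e in (('w11',[464.17,321.83,48.68]),('w12',[445.79,323.74,55.0]),('w13',ee3)):
    _,K,E=load(f); print(f,-E[:3,:3].T@E[:3,3]-e)
for g in (65,69.8,74):
  for a in (14,15,16,17):
    print(g,a,[round(float(q[1]),1) for q in model('w13',ee3,3.034,np.radians(a),-4.3+g,g,[(8.3,92),(22,6)])])
E
```

```text
w11 [-72.73453444   7.11029177 178.13466446]
w12 [-72.59119591   7.134268   178.1091666 ]
w13 [-73.44074502   5.39002458 174.90456765]
65 14 [315.9, 237.8]
65 15 [314.2, 239.6]
65 16 [312.5, 241.4]
65 17 [310.8, 243.2]
69.8 14 [319.6, 239.9]
69.8 15 [318.1, 241.8]
69.8 16 [316.7, 243.8]
69.8 17 [315.3, 245.7]
74 14 [322.7, 241.7]
74 15 [321.5, 243.8]
74 16 [320.3, 245.8]
74 17 [319.2, 247.9]
```

```bash
python3 - <<'E'
from tilt import *
_,K,E=load('w13'); ee3=-E[:3,:3].T@E[:3,3]-[-72.65,7.12,178.12]; print(ee3)
for g in (65,67,69.8,74):
  for a in (13,14,15,16):
    print(g,a,[round(float(q[1]),1) for q in model('w13',ee3,3.034,np.radians(a),-4.3+g,g,[(8.3,92),(22,6)])])
E
```

```text
[439.67925498 324.01002458 164.47456765]
65 13 [310.0, 233.0]
65 14 [308.3, 234.8]
65 15 [306.7, 236.6]
65 16 [305.0, 238.3]
67 13 [311.3, 233.8]
67 14 [309.8, 235.6]
67 15 [308.3, 237.5]
67 16 [306.7, 239.3]
69.8 13 [313.2, 234.9]
69.8 14 [311.9, 236.8]
69.8 15 [310.5, 238.7]
69.8 16 [309.1, 240.7]
74 13 [316.1, 236.6]
74 14 [314.9, 238.6]
74 15 [313.8, 240.6]
74 16 [312.6, 242.7]
```

```bash
python3 - <<'E'
from tilt import *
_,K,E=load('w13'); ee3=-E[:3,:3].T@E[:3,3]-[-72.65,7.12,178.12]
print(tri('s13',(305.4,248),'sc13',(379.8,254.3)))
psi=3.034;a=np.radians(15.4);X=np.array([np.cos(psi),np.sin(psi),0])
g=69
tip=ee3+[0,0,-4.3+g]-(g+26)*(np.array([0,0,np.cos(a)])+X*np.sin(a)); print(tip, proj('s13',tip),proj('sc13',tip))
# spot
for f,p in (('sc7',(195+522/3.2-.4,130+224/3.2-.4)),('s7',(225+147/3.2-.4,120+206/3.2-.4))): print('spot',onz(f,*p,70.7))
print(tri('sc7',(195+522/3.2-.4,130+224/3.2-.4),'s7',(225+147/3.2-.4,120+206/3.2-.4)))
# masks
for f in('sc7','s7'):
    im=load(f)[0].astype(int); m=((im[...,0]>150)&(im[...,1]>140)&(im[...,2]<90)).astype(np.uint8)
    n,l,st,c=cv2.connectedComponentsWithStats(m); print(f,[(st[i,4],c[i].round(1).tolist(), onz(f,*c[i],70.7).round(1).tolist()) for i in range(1,n) if st[i,4]>8])
E
```

```text
(array([466.00452726, 323.96011866, 142.30648849]), np.float64(2.0914480742449038))
[464.761206   321.30092918 137.58550424] [306.06413563 248.23493586] [378.70661677 254.84140524]
spot [351.79471368 160.63120616  70.7       ]
spot [584.24938735 -12.15144945  70.7       ]
(array([555.2188875 , 308.72228705, 345.16887101]), np.float64(21.571311972493298))
sc7 [(np.int32(25), [121.1, 89.4], [627.7, -609.4, 70.7]), (np.int32(20), [149.0, 159.1], [693.2, -271.9, 70.7]), (np.int32(94), [182.4, 163.6], [631.0, -203.6, 70.7]), (np.int32(33), [80.3, 175.3], [858.1, -323.8, 70.7]), (np.int32(14), [109.5, 174.5], [797.7, -281.4, 70.7]), (np.int32(54), [82.1, 185.7], [867.0, -286.0, 70.7]), (np.int32(36), [92.4, 184.8], [845.4, -273.4, 70.7]), (np.int32(80), [148.1, 182.6], [731.3, -196.2, 70.7]), (np.int32(96), [413.8, 187.1], [213.2, 215.4, 70.7]), (np.int32(11), [94.1, 197.5], [857.2, -230.5, 70.7]), (np.int32(13), [193.5, 196.2], [662.6, -88.5, 70.7]), (np.int32(35), [237.7, 199.4], [582.5, -14.9, 70.7]), (np.int32(27), [314.1, 208.0], [452.4, 116.8, 70.7]), (np.int32(15), [91.7, 205.0], [8
[... 6879 characters left out ...]
, (np.int32(90), [112.9, 370.9], [870.8, 664.4, 70.7]), (np.int32(11), [271.5, 355.5], [530.1, 595.0, 70.7]), (np.int32(9), [249.2, 361.4], [578.3, 614.3, 70.7]), (np.int32(14), [270.9, 365.4], [529.5, 619.2, 70.7]), (np.int32(64), [149.8, 379.2], [786.0, 675.5, 70.7]), (np.int32(9), [246.2, 373.3], [581.5, 643.0, 70.7]), (np.int32(11), [270.7, 375.1], [528.0, 642.1, 70.7]), (np.int32(59), [348.5, 395.9], [360.9, 673.4, 70.7]), (np.int32(17), [313.9, 394.4], [433.5, 677.0, 70.7]), (np.int32(69), [181.1, 407.2], [705.5, 729.4, 70.7]), (np.int32(12), [388.1, 397.2], [277.7, 668.8, 70.7]), (np.int32(11), [401.1, 407.7], [253.0, 688.9, 70.7]), (np.int32(9), [415.4, 407.2], [223.1, 685.1, 70.7])]
```

```bash
python3 -m pendant '[[[5,-15,5,0.03],[15,-50,15,0.08],[26,-85,15,0.13],[38,-120,15,0.18],[50,-155,15,0.23],[62,-190,15,0.28],[74,-225,15,0.33],[86,-260,15,0.38],[98,-295,15,0.425],[108,-330,15,0.425]]]' 1 60
python3 -m pendant '[[[4,-18,-10,0],[4,-18,-30,0],[4,-18,-45,0],[4,-18,-52,0],[4,-18,-52,0],[4,-18,-52,0],[4,-18,-52,0],[4,-18,-52,0],[4,-18,-52,0],[4,-18,-52,0]]]'
python3 - <<'E'
from h import *
s=arm.state(); print(s['time_s'],s['ee_pos'],s['orientation'],s['force'],s['torque'],s['width'])
snap('side','s14');snap('scene','sc14');snap('wrist','w14')
b=load('s14')[0]
A=cv2.resize(b[130:230,220:320],None,fx=4,fy=4,interpolation=cv2.INTER_CUBIC)
b=load('sc14')[0]
B=cv2.resize(b[140:240,190:290],None,fx=4,fy=4,interpolation=cv2.INTER_CUBIC)
cv2.imwrite('pics/m14.png',np.hstack([A,B])[:,:,::-1])
E
```

```text
time_s: 19.78
ee_pos: [547.5, -7.9, 178.1]
orientation: [3.14, -0.003, -2.822]
force: [1.0, -0.4, -2.4]
width: 0.321
time_s: 20.62
ee_pos: [552.4, -23.6, 128.5]
orientation: [-3.141, 0.001, -2.824]
force: [0.2, -0.1, -2.5]
width: 0.323
20.6167 [552.42855982 -23.56652938 128.49055756] [-3.14116522e+00  8.77794970e-04 -2.82433852e+00] [ 0.15064926 -0.12969145 -2.45986473] [ 0.00124911  0.01924079 -0.02756314] 0.3231037736028392
```

View pics/m14.png

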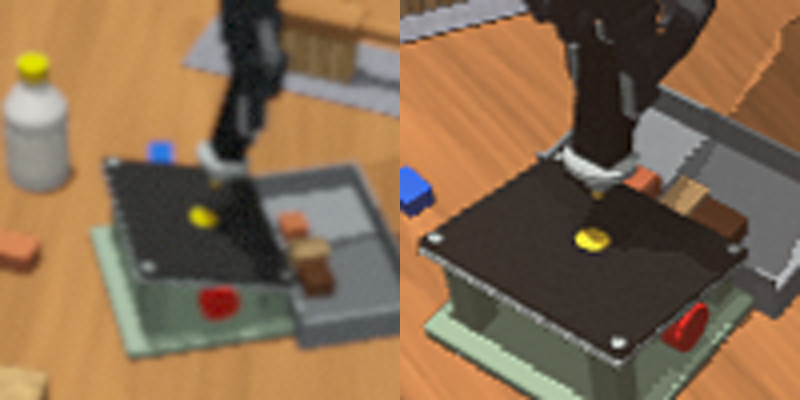

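View pics/w14.png

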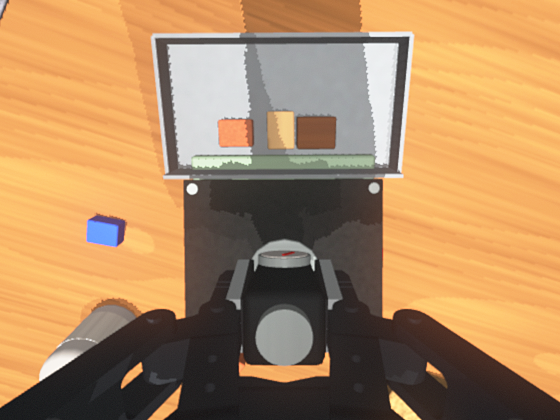

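```bash
python3 - <<'E'
from h import *
print(tri('s14',(273.4,175.6),'sc14',(239.1,189)))
_,K,E=load('w14'); print('cam',-E[:3,:3].T@E[:3,3])
P=np.array([552.2+23.9,-23.8+7.9,126.6-26.9]); print('tip model',P,proj('s14',P),proj('sc14',P))
for k in (0,30):
  S=np.array([583.5,-13.5,70.7])+k*np.array([-.246,-.081,.966]); print(k,proj('s14',S),proj('sc14',S))
# spot pixel crops
for f,(y0,y1,x0,x1) in (('s14',(170,200,255,285)),('sc14',(185,215,225,250))):
    im=load(f)[0][y0:y1,x0:x1].astype(int); m=(im[...,0]>110)&(im[...,1]-im[...,2]>70)
    v,u=np.nonzero(m); print(f,m.sum(),u.mean()+x0,v.mean()+y0)
# pad edge corner in wrist -> world check of pad height
print(onz('w14',192,188.5,57),onz('w14',374,187.5,57))
E
```

```text
(array([575.65713499, -13.87906115, 104.64649107]), np.float64(0.6155348199245808))
cam [482.69639167 -47.11756095 306.40365004]
tip model [576.1 -15.9  99.7] [273.33758601 176.34414696] [238.63655317 190.07912347]
0 [270.80483687 183.72705384] [237.63953778 199.96644886]
30 [273.33195792 176.3428538 ] [238.62321304 190.0808953 ]
s14 25 269.96 183.84
sc14 32 237.4375 199.6875
[556.19869471 -95.20538428  57.        ] [513.19759489  33.40574749  57.        ]
```

```bash
python3 -m pendant '[[[1,0.2,-2,0],[2,0.5,-6,0],[3,0.8,-10,0],[4,1.1,-14,0],[5,1.4,-17,0],[6,1.7,-20,0],[6.5,1.9,-22,0],[6.9,2,-23.2,0],[6.9,2,-23.2,0],[6.9,2,-23.2,0]]]'
cat > st.py <<'E'
from h import *
import sys
s=arm.state(); print(s['time_s'],s['ee_pos'].round(2),s['orientation'].round(4),s['force'].round(2),s['torque'].round(3))
E
cat > look.py <<'E'
from h import *
import sys
k=sys.argv[1]
snap('side','s'+k);snap('scene','sc'+k)
b=load('s'+k)[0]
A=cv2.resize(b[150:200,245:295],None,fx=8,fy=8,interpolation=cv2.INTER_CUBIC)
b=load('sc'+k)[0]
B=cv2.resize(b[165:215,215:265],None,fx=8,fy=8,interpolation=cv2.INTER_CUBIC)
cv2.imwrite('pics/m'+k+'.png',np.hstack([A,B])[:,:,::-1])
E
python3 st.py; python3 look.py 15
```

```text
time_s: 21.6
ee_pos: [559.0, -21.7, 104.8]
orientation: [3.142, 0.0, -2.824]
force: [0.6, 0.1, -2.6]
width: 0.321
21.6 [559.04 -21.66 104.76] [ 3.1415  0.     -2.8244] [ 0.59  0.05 -2.63] [-0.008  0.022  0.016]
```

View pics/m15.png

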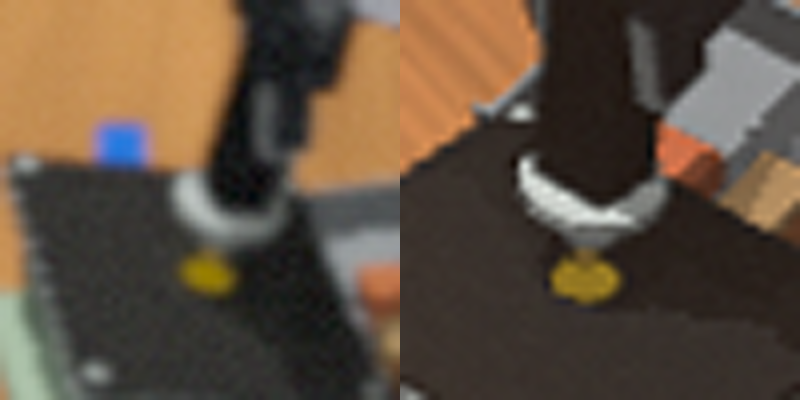

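```bash
python3 -m pendant '[[[0.25,0.1,-1,0],[0.5,0.2,-2,0],[0.75,0.2,-3,0],[1,0.3,-4,0],[1,0.3,-4,0],[1,0.3,-4,0],[1,0.3,-4,0],[1,0.3,-4,0],[1,0.3,-4,0],[1,0.3,-4,0]]]'; python3 st.py
python3 -m pendant '[[[0,0,-0.5,0],[0.2,0.1,-1,0],[0.2,0.1,-1,0],[0.2,0.1,-1,0],[0.5,0.2,-2,0],[0.5,0.2,-2,0],[0.5,0.2,-2,0],[0.5,0.2,-2,0],[0.5,0.2,-2,0],[0.5,0.2,-2,0]]]'; python3 st.py
```

```text
time_s: 22.53
ee_pos: [560.0, -21.4, 100.8]
orientation: [3.142, 0.0, -2.824]
force: [-0.2, -0.6, -2.5]
width: 0.321
22.5333 [560.   -21.42 100.75] [ 3.1416  0.     -2.8245] [-0.16 -0.55 -2.53] [-0.027  0.052  0.021]
time_s: 23.37
ee_pos: [560.5, -21.2, 98.8]
orientation: [-3.142, 0.0, -2.824]
force: [1.0, 0.1, -2.2]
width: 0.32
23.3667 [560.54 -21.24  98.76] [-3.1416e+00  1.0000e-04 -2.8245e+00] [ 1.02  0.08 -2.17] [-0.055  0.05   0.047]
```

```bash
python3 -m pendant '[[[0,0,-0.5,0],[0.2,0.1,-1,0],[0.2,0.1,-1,0],[0.2,0.1,-1,0],[0.5,0.2,-2,0],[0.5,0.2,-2,0],[0.5,0.2,-2,0],[0.5,0.2,-2,0],[0.5,0.2,-2,0],[0.5,0.2,-2,0]]]'; python3 st.py
python3 -m pendant '[[[0,0,-0.5,0],[0.2,0.1,-1,0],[0.2,0.1,-1,0],[0.2,0.1,-1,0],[0.5,0.2,-2,0],[0.5,0.2,-2,0],[0.5,0.2,-2,0],[0.5,0.2,-2,0],[0.5,0.2,-2,0],[0.5,0.2,-2,0]]]'; python3 st.py; python3 look.py 16
```

```text
time_s: 24.2
ee_pos: [561.1, -21.0, 96.8]
orientation: [-3.142, 0.0, -2.825]
force: [-0.7, -0.0, -1.3]
width: 0.321
24.2 [561.07 -21.02  96.79] [-3.1416e+00  1.0000e-04 -2.8245e+00] [-0.7  -0.03 -1.33] [-0.009  0.064  0.003]
time_s: 25.03
ee_pos: [561.5, -20.9, 94.8]
orientation: [-3.142, 0.0, -2.825]
force: [-1.4, -0.5, -0.4]
width: 0.322
25.0333 [561.53 -20.87  94.76] [-3.1416e+00  1.0000e-04 -2.8245e+00] [-1.42 -0.46 -0.36] [-0.089  0.111 -0.037]
```

View pics/m16.png

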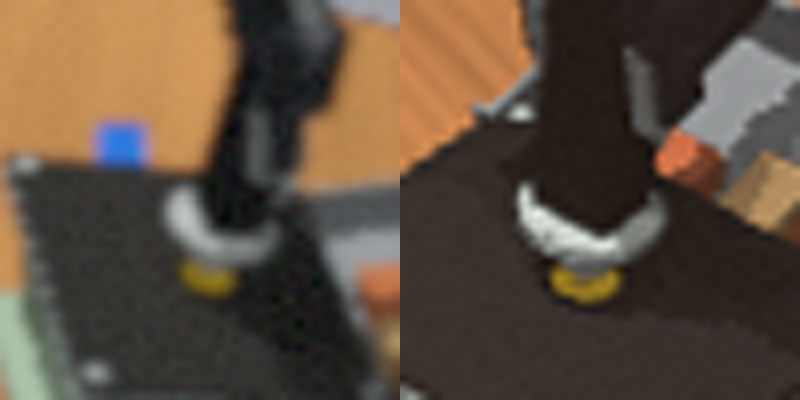

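```bash
python3 -m pendant '[[[0.1,0,-0.5,0],[0.2,0.1,-1,0],[0.4,0.1,-1.5,0],[0.5,0.2,-2,0],[0.6,0.2,-2.5,0],[0.6,0.2,-2.5,0],[0.6,0.2,-2.5,0],[0.6,0.2,-2.5,0],[0.6,0.2,-2.5,0],[0.6,0.2,-2.5,0]]]'; python3 st.py; python3 - <<'E'
from h import *
F=[]
for i in range(8):
    arm.snapshot('wrist'); F.append(arm.state()['force'])
F=np.array(F); print(F.mean(0),F.std(0),arm.state()['ee_pos'])
snap('wrist','w17'); b=load('w17')[0]
cv2.imwrite('pics/w17c.png',cv2.resize(b[200:385,210:360],None,fx=4,fy=4,interpolation=cv2.INTER_CUBIC)[:600,:,::-1])
E
python3 look.py 17
```

```text
time_s: 25.97
ee_pos: [562.1, -20.6, 92.3]
orientation: [-3.142, 0.0, -2.824]
force: [-1.1, -0.1, 0.8]
width: 0.317
25.9667 [562.12 -20.6   92.27] [-3.1416e+00  1.0000e-04 -2.8244e+00] [-1.15 -0.13  0.78] [-0.13   0.131  0.01 ]
[-0.81300101 -0.47744071  1.04431406] [0.42382762 0.37282468 0.37809448] [562.14198016 -20.64385138  92.24053413]
```

View pics/w17c.png

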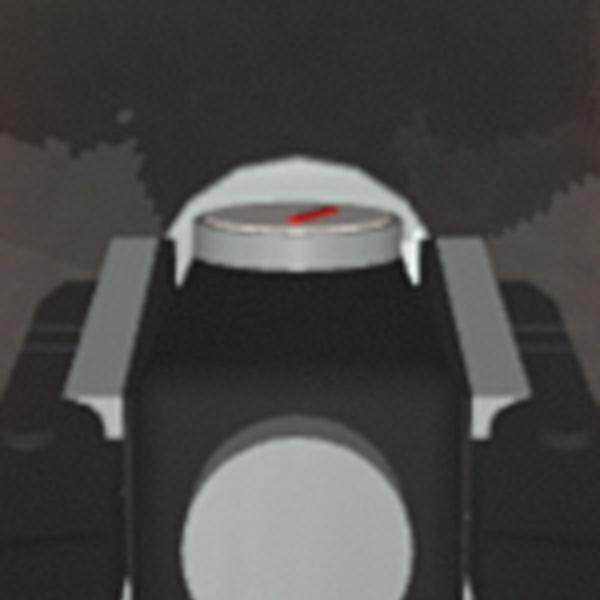

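View pics/m17.png

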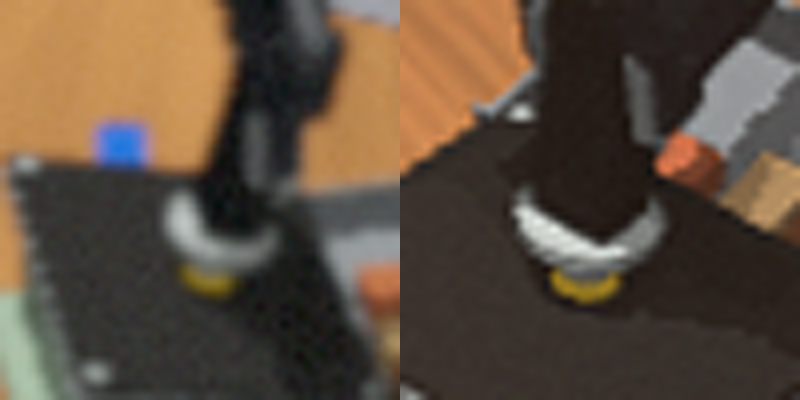

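```bash
python3 - <<'E'
from station import arm
print(arm.sign_off(), arm.state()['time_s'])
E
```

```text
the job is handed in; nothing more can be done
the job is handed in; nothing more can be done
```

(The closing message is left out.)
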